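Find the loose core in the specimen box and rest it in the cradle

TASK

Four agate cores lie in the grey specimen box; three are still bonded to its floor and one has come loose, though they all look the same. Feel for the loose one, take it out and lay it lengthwise and centred in the groove of the blue V-rest cradle, letting it settle on the rests before you let go. Leave everything else on the shelf where it is.

Things in the scene. Friction and masses are not known exactly. Their poses are not given: they have to be found in the camera images.
- box: open opaque grey plastic box, fixed; outside 238 mm (x) by 220 mm (y), 46 mm high, walls and floor 6 mm thick. Origin: centre of its underside, floor surface 6 mm above it. The cores lie along its x, centred near x = -56 or +56, y = -46 or +46 mm (+-3 in x, +-6 in y, turned up to 5 degrees): about 38 mm between core ends in a row, 58 mm between the rows
- core_a_center (a point): middle of one of four identical-looking agate cores lying in the box: reddish-brown cylinders with pale bands, 34 mm diameter, 74 mm long, each on a grey putty strip 13 mm wide. Three are bonded to the floor and one is loose; which one varies and cannot be seen. The point is on the core's axis, at the start 17.5 mm above the box floor; x along the core, z up
- core_b_center (a point): middle of another of the four cores, like core_a; x along its axis. It may be bonded or loose. A bonded core does not give at all; the loose one (130 to 240 g) slides or lifts with 1 to 3 N
- core_c_center (a point): middle of another of the four cores, like core_a; x along its axis. It may be bonded or loose. A bonded core does not give at all; the loose one (130 to 240 g) slides or lifts with 1 to 3 N
- core_d_center (a point): middle of another of the four cores, like core_a; x along its axis. It may be bonded or loose. A bonded core does not give at all; the loose one (130 to 240 g) slides or lifts with 1 to 3 N
- seat (a point): where the middle of a core lies once settled in the cradle's groove, 60 mm above the shelf; x along the groove, z up. Two blue plastic V-rests form the groove, 27 mm either side of this point along x, each 8 mm thick: 46 mm are free between them for fingers
- core_a: the same core as core_a_center, given at the underside of its putty strip, 17.5 mm below the middle
- core_b: the same core as core_b_center, given at the underside of its putty strip, 17.5 mm below the middle
- core_c: the same core as core_c_center, given at the underside of its putty strip, 17.5 mm below the middle
- core_d: the same core as core_d_center, given at the underside of its putty strip, 17.5 mm below the middle
- cradle: the cradle, fixed: dark steel base plate 90 by 70 mm, 8 mm thick, with the two blue V-rests. V walls rise 50 degrees from level; their tops are 62 mm above the shelf and 24 mm either side of the groove's middle. Between the rests is only the base plate. Origin: centre of the underside, x along the groove
- ore: lump of raw copper ore, about 60 mm across and 50 mm high; a bystander. Origin at its underside
- tweezer: stainless steel tweezer, 125 mm long, 8 mm high, lying flat along its x; a bystander. Origin at its underside
- trivet: blue and white ceramic trivet on three cork feet, 148 mm diameter, 18 mm high; a bystander. Origin at its underside
- mold: orange silicone cabochon mold with six round recesses, 100 by 150 mm, 18 mm high; a bystander. Origin at its underside
- jar: closed jar, 60 mm diameter, 85 mm high; a bystander. Origin at its underside
- brush: small hand brush lying flat; a bystander. Origin at its underside

How it is judged:
By the outcome, as a careful person would: the job done as asked, in the order asked, and still so for the second after the job is handed in, with the robot touching nothing.
It also fails if it takes over 53 s, if anything falls off the work surface, if the arm or the gripper's body presses on something with over 40 N, if the wrist force passes 120 N, or if a joint passes its speed limit or range.

ROBOT

A 7-joint arm with a two-finger parallel gripper is mounted at the origin on the work surface. World frame = base frame: x ahead of the robot, y to its left, z up, the work surface at z = 0. Lengths are in m, angles in rad, forces in N, time in s.
With the tool pointing down it reaches from about 0.35 to 0.9 m from the base axis. Payload 8.1 kg.
Tool frame: the origin (TCP) lies at the very end of the fingers, on their centre line; the grasp point (between the pads) lies 19 mm behind it; z points along the fingers, y is the direction in which the jaws open and shut (so a half turn about z gives the same grasp; the last joint's range is limited). The gripper opens to 85 mm and grips with 20 to 120 N. Pads are 22 mm wide; open, the fingers measure 114 mm over their backs; the gripper's body (76 mm by 85 mm) begins 54 mm behind the grasp point. The pads swing forward as they close: fully open they stand 13 mm farther back than shut.
Start: joints at [1.186, 0.434, 0.025, 1.573, -0.012, 1.134, -0.075], TCP at [0.174, -0.6, 0.231] pointing down, gripper open.
Joint ranges: [-2.62, 2.62], [-0.44, 2.09], [-1.27, 1.32], [0.08, 2.57], [-1.32, 4.46], [0.12, 2], [-2.74, 2.74]. Speed limits (rad/s): [2.22, 2.22, 3.01, 3.01, 3.14, 3.14, 3.14].

INTERFACE

Orientations are given as a unit quaternion [w, x, y, z].
In Python, from rig import r gives the robot as it stands.
- The arm moves only by the tool carry_out, never from a script. Its argument "commands" is a list of rows, each an object with "delta_pos": the shift along the world's x, y, z in mm, a list of three; "delta_rot": the turn, a rotation vector about the world's x, y, z in rad, a list of three; "grip": the opening, from 0 (shut) to 1 (fully open). A call has exactly 5 rows; each row is the pose to reach, as a shift and turn from the pose commanded when the call began; what a row does not reach only later rows make up. A row lasts 1/12 s, in which the tool goes at most 41.7 mm and 7.16 degrees, less where a joint would pass 70% of its speed; a pose out of reach is approached as far as the arm can. A call with a gripper value outside its range is refused whole. The fingers move at their own pace and stop on an object; "grip_force" is the grip in N (left out, the last holds). Time passes only in rows, so rows that repeat a pose let the fingers close, or fill a call up. It gives the time, the measured TCP pose, the force and the opening at its end, in the units of the state.
- r.sense(): the state, without advancing time (a new reading comes with each control period).
- r.capture(name): name is "side" or "top"; returns (picture, depth): 384x512x3 uint8, red, green, blue; 384x512 float32, m along the optical axis (not along the pixel's ray), 0 where there is no reading.
- r.get_calibration(name): a dict with "fov_y" (degrees; the focal length in pixels is half the picture's height over the tangent of half this angle, whatever the lens; pixels are square), "cx", "cy" (the principal point, pixels), "k1" (the pictures are not rectified: a ray, as slopes to the right and down, at radius r is drawn at 1 + k1 r^2 times it, then the intrinsics apply), "R" (3x3) and "t" (3): a world point X has camera coordinates R X + t. Camera axes: x right, y down, z forward; pixel columns grow to the right and rows downward; lengths in m; the calibration is good to about 2 mm. A picture is of the moment at which its call begins. get_calibration takes no time and is no camera call.
- r.close_job(): hands the job in, once; it reports no verdict.
The state is a dict: "clock": time; "joint_pos": joint angles; "joint_velocities": joint speeds; "joint_torque": joint torques, N m; "position": TCP position; "tool_rot": TCP orientation; "ft_force": force on the tool from outside, world axes, zero at the start; "ft_torque": the same for the moment, N m; "gripper_width": finger opening in m.
Only numpy, scipy, OpenCV 4.12 (cv2) and the standard library are available. Lean on these libraries where they do the work, as an engineer would, in place of code of your own. Each camera call takes 0.05 s, during which the arm holds its last target. There are 200 camera calls.

## Working session

There is one attempt and no reset: what is moved stays moved. The work goes in short steps, Python scripts to look and compute and a tool call to move; the robot and the scene stay as the last step left them, time stands still between calls to the robot, and variables do not carry over. Pictures are saved under pics/ and viewed, about 8 in all and at most 12, crops included, and the job is handed in when it is done.

Besides the shell and the picture viewer there is one more tool, called after "Call:" as name(argument=value, ...) on one line, values as JSON. carry_out: Moves the arm, as the interface text tells. Its arguments: {"type":"object","properties":{"commands":{"type":"array","items":{"type":"object","properties":{"delta_pos":{"type":"array","items":{"type":"number"}},"delta_rot":{"type":"array","items":{"type":"number"}},"grip":{"type":"number"}}}},"grip_force":{"type":"number"}},"required":["commands"]}

```bash
mkdir -p pics; ls
cat > h.py <<'E'
import numpy as np, cv2
from rig import r
def K(n):
    c=r.get_calibration(n); f=192/np.tan(np.radians(c['fov_y'])/2)
    return c,f
def cloud(n,depth):
    c,f=K(n); h,w=depth.shape
    v,u=np.mgrid[0:h,0:w].astype(float)
    Km=np.array([[f,0,c['cx']],[0,f,c['cy']],[0,0,1]])
    p=cv2.undistortPoints(np.stack([u.ravel(),v.ravel()],1)[:,None],Km,np.array([c['k1'],0,0,0.]))[:,0]
    X=np.c_[p,np.ones(len(p))]*depth.ravel()[:,None]
    W=(X-np.array(c['t']))@np.array(c['R'])
    W[depth.ravel()==0]=np.nan
    return W.reshape(h,w,3)
def snap(n,tag):
    im,d=r.capture(n); cv2.imwrite(f'pics/{tag}.png',im[...,::-1]); np.savez(f'pics/{tag}.npz',im=im,d=d); return im,d
E
python3 - <<'E'
from h import *
for n in('top','side'):
    snap(n,n+'0'); c,f=K(n); print(n,c,f)
a=cv2.imread('pics/top0.png');cv2.imwrite('pics/top0.png',a)
print(r.sense())
E
```

```text
pics
top {'fov_y': 53.75098339824202, 'cx': 254.4093546429116, 'cy': 195.2885889180365, 'k1': -0.1087567729155381, 'R': array([[-0.0220569 , -0.99975396, -0.0023476 ],
       [-0.98119127,  0.02209767, -0.19176908],
       [ 0.19177378, -0.00192639, -0.98143727]]), 't': array([0.0025358 , 0.54333606, 1.29374551])} 378.8542304853956
side {'fov_y': 51.17106789859851, 'cx': 260.4061911192081, 'cy': 188.59819092505387, 'k1': -0.10931791895269351, 'R': array([[-0.99618657, -0.08722358,  0.00208923],
       [-0.06973462,  0.78159638, -0.61987432],
       [ 0.05243472, -0.61765617, -0.78469832]]), 't': array([0.52089268, 0.07462802, 1.06433316])} 400.9947003906241
{'clock': 0.1, 'joint_pos': array([ 1.18640816,  0.43512418,  0.02496886,  1.57396642, -0.01162007,
        1.13398254, -0.07511326]), 'joint_velocities': array([-0.0001587 , -0.00175864,  0.00070485, -0.00244143, -0.0018415 ,
       -0.0013486 , -0.00080666]), 'joint_torque': array([ 5.27079043e-03, -6.71747732e+01,  1.02924384e+00, -3.16899133e+01,
        1.58550998e-02,  7.33965717e-03, -3.48184039e-05]), 'position': array([ 0.17363868, -0.59995262,  0.23063782]), 'tool_rot': array([-6.52002529e-04,  9.90096686e-01,  1.40385561e-01, -1.43893823e-04]), 'ft_force': array([-0.06668471,  0.77387551, -0.03067963]), 'ft_torque': array([-0.01630199,  0.06227158,  0.00524688]), 'gripper_width': 0.08526217751297607}
```

View pics/top0.png

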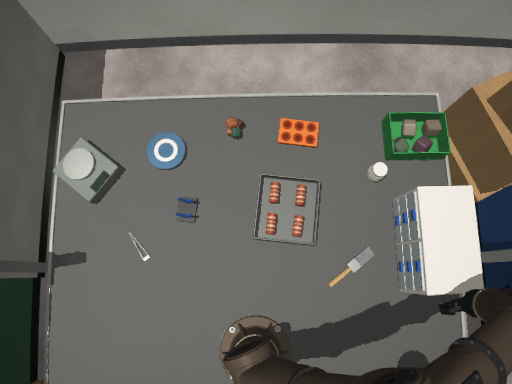

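View pics/side0.png

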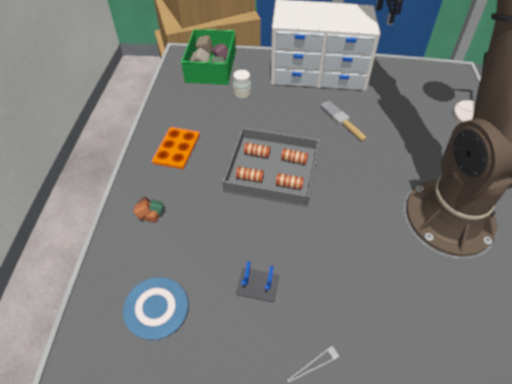

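The top picture shows the box at about (288,210), with cores at (275,192), (301,195), (271,224) and (298,226), and the cradle at (187,209). The side picture shows the box at (272,166) and the cradle at (258,282). Next I measure both.

```bash
cat > m.py <<'E'
from h import *
def ang(P): 
    w,V=np.linalg.eigh(np.cov(P.T)); return np.degrees(np.arctan2(V[1,1],V[0,1]))
for n,bb,cb in(('top',(250,170,325,248),(170,190,206,228)),('side',(220,128,322,204),(232,255,284,304))):
    z=np.load(f'pics/{n}0.npz'); im=z['im'].astype(int); W=cloud(n,z['d'])
    def box(b): 
        m=np.zeros(W.shape[:2],bool); m[b[1]:b[3],b[0]:b[2]]=1; return m&np.isfinite(W[...,0])
    mb=box(bb)
    R,G,B=im[...,0],im[...,1],im[...,2]
    red=mb&(R>B+25)&(W[...,2]>.012)
    red=cv2.morphologyEx(red.astype(np.uint8),cv2.MORPH_CLOSE,np.ones((3,3)))
    k,l,s,c=cv2.connectedComponentsWithStats(red)
    for i in range(1,k):
        if s[i,4]<40: continue
        P=W[(l==i)&mb]; t=P[P[:,2]>np.percentile(P[:,2],60)]
        print(n,'core',c[i].round(),'N',s[i,4],'rect',[np.round(q,4) for q in cv2.minAreaRect((P[:,:2]*1000).astype(np.float32))],'mean',P.mean(0).round(4),'topz',np.percentile(P[:,2],[50,90,98]).round(4),'ang',ang(P[:,:2]).round(1))
    rim=W[mb&(W[...,2]>.038)&(red==0)]
    print(n,'rim',cv2.minAreaRect((rim[:,:2]*1000).astype(np.float32)),np.percentile(rim[:,2],[10,50,95]))
    fl=W[mb&(W[...,2]<.014)&(W[...,2]>0.001)];print('floor z',np.median(fl[:,2]))
    mc=box(cb); P=W[mc&(B>R+40)]
    print(n,'blue rect',cv2.minAreaRect((P[:,:2]*1000).astype(np.float32)),'z',P[:,2].min(),P[:,2].max())
    km,lab,cen=cv2.kmeans(P[:,:2].astype(np.float32),2,None,(3,50,1e-5),5,0); 
    for j in(0,1):
        Q=P[lab[:,0]==j]; print(len(Q),Q.mean(0).round(4),cv2.minAreaRect((Q[:,:2]*1000).astype(np.float32)),Q[Q[:,2]>.052].mean(0).round(4))
    ba=W[mc&(W[...,2]>.005)&(W[...,2]<.013)];print(n,'base',cv2.minAreaRect((ba[:,:2]*1000).astype(np.float32)),np.median(ba[:,2]))
E
python3 m.py; python3 -c "
import cv2
a=cv2.imread('pics/top0.png')[185:235,160:330];b=cv2.imread('pics/side0.png')[250:310,215:300]
cv2.imwrite('pics/c0.png',cv2.resize(a,None,fx=4,fy=4,interpolation=2)); cv2.imwrite('pics/c1.png',cv2.resize(b,None,fx=6,fy=6,interpolation=2))"
```

```text
top core [274. 192.] N 191 rect [array([557.3408, -81.0417]), array([32.9817, 74.5477]), np.float64(83.5779)] mean [ 0.5563 -0.0807  0.0356] topz [0.0363 0.0402 0.0433] ang 172.7
top core [300. 195.] N 191 rect [array([ 544.9743, -176.1461]), array([32.7456, 73.3982]), np.float64(81.1839)] mean [ 0.5439 -0.1752  0.0353] topz [0.036  0.0408 0.0432] ang 171.9
top core [271. 223.] N 194 rect [array([444.5021, -66.1806]), array([33.0003, 73.3272]), np.float64(81.7037)] mean [ 0.4445 -0.0659  0.0356] topz [0.0361 0.0412 0.043 ] ang 170.7
top core [298. 225.] N 196 rect [array([ 434.2145, -161.1976]), array([32.2443, 74.1702]), np.float64(79.2948)] mean [ 0.4345 -0.1603  0.0351] topz [0.0361 0.0399 0.0421] ang 168.8
top rim ((495.00238037109375, -125.05360412597656), (220.86221313476562, 239.01988220214844), 82.45768737792969) [0.04029726 0.04416738 0.04889046]
floor z 0.00484871273569942
top blue rect ((510.2470703125, 240.70887756347656), (58.80356979370117, 69.32734680175781), 81.32369232177734) z 0.002168345430880791 0.06372448787387514
43 [0.4808 0.246  0.0429] ((482.5390930175781, 24
[... 1185 characters left out ...]
238.8419647216797), 82.50899505615234) [0.03972503 0.04359055 0.04691723]
floor z 0.004766463953208055
side blue rect ((511.7687072753906, 225.67083740234375), (87.67892456054688, 72.86207580566406), 82.40571594238281) z -0.0035831758898813523 0.06332993635873602
137 [0.5361 0.2311 0.0338] ((537.9425659179688, 222.00811767578125), (87.5028076171875, 17.504655838012695), 84.20336151123047) [0.5349 0.2354 0.0563]
122 [0.4818 0.2376 0.036 ] ((482.49664306640625, 229.57150268554688), (87.83071899414062, 13.747785568237305), 83.68083190917969) [0.4813 0.2442 0.0572]
side base ((508.94757080078125, 242.3990020751953), (69.00434112548828, 90.11915588378906), 82.91893768310547) 0.0068046640187599495
```

View pics/c1.png

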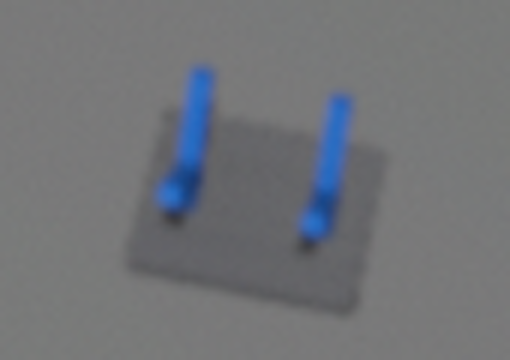

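The two cameras agree to within 3 mm. Averaged core centres:

| Core | x, y (mm) | yaw |
|---|---|---|
| A | 559, -79 | -6.5° |
| B | 547, -174 | -7.5° |
| C | 446, -64 | -8° |
| D | 436.5, -158.5 | -11° |

The cradle is at about (508, 240), yaw about -8°. I start with D, moving along +y first to stay clear of the drawers.

Call:
carry_out(commands=[{"delta_pos": [0, 34, 0], "delta_rot": [0, 0, -0.04], "grip": 0.68}, {"delta_pos": [0, 68, 0], "delta_rot": [0, 0, -0.08], "grip": 0.68}, {"delta_pos": [0, 102, 0], "delta_rot": [0, 0, -0.12], "grip": 0.68}, {"delta_pos": [0, 136, 0], "delta_rot": [0, 0, -0.16], "grip": 0.68}, {"delta_pos": [0, 170, 0], "delta_rot": [0, 0, -0.2], "grip": 0.68}], grip_force=20)

```text
clock: 0.52
position: [0.1735, -0.4285, 0.2308]
tool_rot: [-0.0, 0.999, 0.04, -0.0]
ft_force: [0.2, 0.4, 0.4]
gripper_width: 0.0578
```

Call:
carry_out(commands=[{"delta_pos": [26, 27, -5], "delta_rot": [0, 0, -0.03], "grip": 0.68}, {"delta_pos": [52, 54, -10], "delta_rot": [0, 0, -0.06], "grip": 0.68}, {"delta_pos": [78, 81, -15], "delta_rot": [0, 0, -0.09], "grip": 0.68}, {"delta_pos": [104, 108, -20], "delta_rot": [0, 0, -0.12], "grip": 0.68}, {"delta_pos": [130, 135, -25], "delta_rot": [0, 0, -0.15], "grip": 0.68}])

```text
clock: 0.93
position: [0.3045, -0.2938, 0.2062]
tool_rot: [0.0, 0.999, -0.035, 0.0]
ft_force: [0.4, -1.9, -1.0]
gripper_width: 0.0579
```

Call:
carry_out(commands=[{"delta_pos": [26, 27, -20], "delta_rot": [0, 0, -0.03], "grip": 0.68}, {"delta_pos": [52, 54, -40], "delta_rot": [0, 0, -0.06], "grip": 0.68}, {"delta_pos": [80, 81, -60], "delta_rot": [0, 0, -0.09], "grip": 0.68}, {"delta_pos": [107, 109, -80], "delta_rot": [0, 0, -0.12], "grip": 0.68}, {"delta_pos": [133, 136, -106], "delta_rot": [0, 0, -0.125], "grip": 0.68}])

```text
clock: 1.35
position: [0.4328, -0.1635, 0.1053]
tool_rot: [0.0, 0.995, -0.097, 0.001]
ft_force: [0.8, -1.5, -0.2]
gripper_width: 0.0581
```

Call:
carry_out(commands=[{"delta_pos": [0, 0, 0], "delta_rot": [0, 0, 0], "grip": 0.68}, {"delta_pos": [0, 0, 0], "delta_rot": [0, 0, 0], "grip": 0.68}, {"delta_pos": [0, 0, 0], "delta_rot": [0, 0, 0], "grip": 0.68}, {"delta_pos": [0, 0, 0], "delta_rot": [0, 0, 0], "grip": 0.68}, {"delta_pos": [0, 0, 0], "delta_rot": [0, 0, 0], "grip": 0.68}])

```text
clock: 1.77
position: [0.4307, -0.1666, 0.1064]
tool_rot: [0.0, 0.995, -0.098, 0.0]
ft_force: [-1.1, 0.1, -0.6]
gripper_width: 0.0581
```

Call:
carry_out(commands=[{"delta_pos": [6, 8, -20], "delta_rot": [0, 0, 0], "grip": 0.68}, {"delta_pos": [6, 8, -45], "delta_rot": [0, 0, 0], "grip": 0.68}, {"delta_pos": [6, 8, -70], "delta_rot": [0, 0, 0], "grip": 0.68}, {"delta_pos": [6, 8, -86], "delta_rot": [0, 0, 0], "grip": 0.68}, {"delta_pos": [6, 8, -94], "delta_rot": [0, 0, 0], "grip": 0.68}])

```text
clock: 2.18
position: [0.436, -0.158, 0.0105]
tool_rot: [0.0, 0.995, -0.097, -0.001]
ft_force: [-0.1, -0.1, -0.2]
gripper_width: 0.0579
```

Call:
carry_out(commands=[{"delta_pos": [0, 0, 0], "delta_rot": [0, 0, 0], "grip": 0.6}, {"delta_pos": [0, 0, 0], "delta_rot": [0, 0, 0], "grip": 0.5}, {"delta_pos": [0, 0, 0], "delta_rot": [0, 0, 0], "grip": 0.42}, {"delta_pos": [0, 0, 0], "delta_rot": [0, 0, 0], "grip": 0.35}, {"delta_pos": [0, 0, 0], "delta_rot": [0, 0, 0], "grip": 0.3}])

```text
clock: 2.6
position: [0.4379, -0.1577, 0.0129]
tool_rot: [0.0, 0.995, -0.097, 0.001]
ft_force: [-1.7, -1.1, 7.8]
gripper_width: 0.0334
```

Call:
carry_out(commands=[{"delta_pos": [0, 0, 1], "delta_rot": [0, 0, 0], "grip": 0.3}, {"delta_pos": [0, 0, 2], "delta_rot": [0, 0, 0], "grip": 0.3}, {"delta_pos": [0, 0, 3], "delta_rot": [0, 0, 0], "grip": 0.3}, {"delta_pos": [0, 0, 4], "delta_rot": [0, 0, 0], "grip": 0.3}, {"delta_pos": [0, 0, 4], "delta_rot": [0, 0, 0], "grip": 0.3}])

```text
clock: 3.02
position: [0.4373, -0.1571, 0.0159]
tool_rot: [0.0, 0.995, -0.096, 0.0]
ft_force: [-0.6, -0.1, -2.0]
gripper_width: 0.0333
```

Call:
carry_out(commands=[{"delta_pos": [0, 0, 2], "delta_rot": [0, 0, 0], "grip": 0.3}, {"delta_pos": [0, 0, 4], "delta_rot": [0, 0, 0], "grip": 0.3}, {"delta_pos": [0, 0, 6], "delta_rot": [0, 0, 0], "grip": 0.3}, {"delta_pos": [0, 0, 8], "delta_rot": [0, 0, 0], "grip": 0.3}, {"delta_pos": [0, 0, 8], "delta_rot": [0, 0, 0], "grip": 0.3}])

```text
clock: 3.43
position: [0.4375, -0.1572, 0.0241]
tool_rot: [0.0, 0.995, -0.096, 0.0]
ft_force: [-0.6, 0.1, -1.0]
gripper_width: 0.0333
```

The width stayed constant and the upward resistance was only about the core's weight, so D seems to be loose. I firm the grip and lift clear.

Call:
carry_out(commands=[{"delta_pos": [0, 0, 0], "delta_rot": [0, 0, 0], "grip": 0.3}, {"delta_pos": [0, 0, 10], "delta_rot": [0, 0, 0], "grip": 0.3}, {"delta_pos": [0, 0, 30], "delta_rot": [0, 0, 0], "grip": 0.3}, {"delta_pos": [0, 0, 60], "delta_rot": [0, 0, 0], "grip": 0.3}, {"delta_pos": [0, 0, 90], "delta_rot": [0, 0, 0], "grip": 0.3}], grip_force=40)

```text
clock: 3.85
position: [0.4364, -0.1568, 0.1149]
tool_rot: [-0.0, 0.995, -0.096, -0.001]
ft_force: [1.2, -1.5, -1.3]
gripper_width: 0.0322
```

Call:
carry_out(commands=[{"delta_pos": [0, 0, 15], "delta_rot": [0, 0, 0], "grip": 0.3}, {"delta_pos": [0, 0, 25], "delta_rot": [0, 0, 0], "grip": 0.3}, {"delta_pos": [0, 0, 25], "delta_rot": [0, 0, 0], "grip": 0.3}, {"delta_pos": [0, 0, 25], "delta_rot": [0, 0, 0], "grip": 0.3}, {"delta_pos": [0, 0, 25], "delta_rot": [0, 0, 0], "grip": 0.3}])

```text
clock: 4.27
position: [0.4363, -0.157, 0.1377]
tool_rot: [-0.0, 0.995, -0.097, -0.001]
ft_force: [-0.3, -0.1, -2.9]
gripper_width: 0.0325
```

Run:
```python
from h import *
for n in('top','side'): snap(n,n+'1')
a=cv2.imread('pics/top1.png')[130:280,220:370];b=cv2.imread('pics/side1.png')[80:230,210:360]
cv2.imwrite('pics/c2.png',cv2.resize(np.hstack([a,b]),None,fx=2.6,fy=2.6,interpolation=2))
```

```text
(no output)
```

View pics/c2.png

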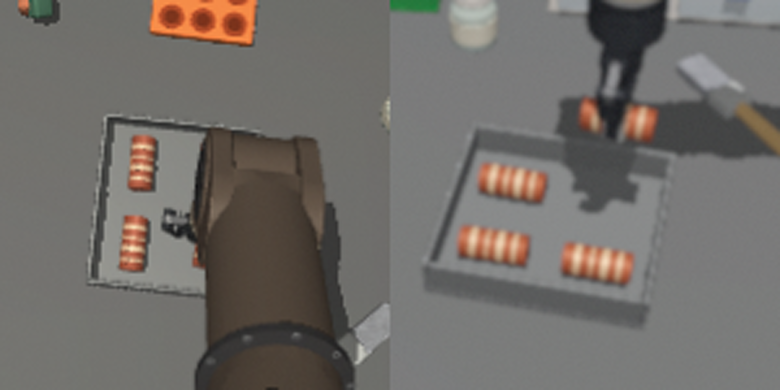

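The core in the near-right corner (D) is out and held between the fingers at about side pixel (287,126). The other three lie in place. Now I measure how it sits in the gripper.

```bash
cat > held.py <<'E'
from h import *
import sys
def held(tag,n,b):
    z=np.load(f'pics/{tag}.npz'); im=z['im'].astype(int); W=cloud(n,z['d'])
    m=np.zeros(W.shape[:2],bool); m[b[1]:b[3],b[0]:b[2]]=1
    m&=(im[...,0]>im[...,2]+25)&np.isfinite(W[...,0])&(W[...,2]>float(b[4]))
    P=W[m]; 
    v=np.argwhere(m); print('px',v.min(0),v.max(0))
    print(len(P),'rect',cv2.minAreaRect((P[:,:2]*1000).astype(np.float32)))
    d=np.array([np.cos(np.radians(b[5])),np.sin(np.radians(b[5]))]); s=P[:,:2]@d
    print('s mid',(np.percentile(s,1)+np.percentile(s,99))/2*1000,'len',np.ptp(s)*1000)
    for lo in np.arange(s.min(),s.max(),.0125):
        q=P[(s>=lo)&(s<lo+.0125)]
        if len(q): print(round(lo*1000),len(q),'ymax/min',q[:,1].max().round(4),q[:,1].min().round(4),'ztop',np.percentile(q[:,2],[5,95]).round(4))
    tc=r.sense()['position']; print('tcp',tc,'s',tc[:2]@d*1000)
held('side1','side',(280,114,315,136,.1,-11))
E
python3 held.py
```

```text
px [117 283] [133 312]
240 rect ((439.3105163574219, -132.0594482421875), (70.05619812011719, 76.295166015625), 84.52967071533203)
s mid 458.558282483787 len 74.40278232963877
421 70 ymax/min -0.1321 -0.164 ztop [0.1405 0.1647]
434 59 ymax/min -0.1341 -0.162 ztop [0.1407 0.1648]
446 24 ymax/min -0.1125 -0.1627 ztop [0.1462 0.1855]
459 2 ymax/min -0.1089 -0.1113 ztop [0.1881 0.1931]
471 31 ymax/min -0.099 -0.1536 ztop [0.1389 0.1882]
484 54 ymax/min -0.1442 -0.1701 ztop [0.1397 0.1642]
tcp [ 0.43630183 -0.15693059  0.13750632] s 458.2295095874919
```

```bash
cat > fit.py <<'E'
from h import *
from scipy.optimize import least_squares
z=np.load('pics/side1.npz'); im=z['im'].astype(int); W=cloud('side',z['d'])
m=np.zeros(W.shape[:2],bool); m[114:136,280:316]=1
m&=(im[...,0]>im[...,2]+25)&np.isfinite(W[...,0])&(W[...,2]>.1)
tc=r.sense()['position']
P=W[m]; P=P[(np.abs(P[:,1]-tc[1])<.03)&(P[:,2]<.17)]; 
def f(p):  # axis: y=p0+p1*(x-x0), z=p2+p3*(x-x0)
    d=np.array([1,p[1],p[3]]);d/=np.linalg.norm(d); q=P-np.array([tc[0],p[0],p[2]])
    return np.linalg.norm(np.cross(q,d),axis=1)-.017
s=least_squares(f,[tc[1],-.19,tc[2]+.01,0],loss='soft_l1',f_scale=.001); p=s.x
print('n',len(P),'axis rel TCP y,z mm',(p[0]-tc[1])*1e3,(p[2]-tc[2])*1e3,'yaw',np.degrees(p[1]),'pitch',np.degrees(p[3]),'rms',np.sqrt((s.fun**2).mean()))
# cradle base from side
for n in('side','top'):
    zz=np.load(f'pics/{n}0.npz'); im=zz['im'].astype(int); W=cloud(n,zz['d']); 
    c=(W[...,0]-.509)**2+(W[...,1]-.241)**2
    Q=W[(c<.075**2)]; B=np.histogram(Q[:,2]*1e3,np.arange(-6,16,1)); print(n,B[0])
    # rests: points above 30mm
    T=W[(c<.075**2)&(W[...,2]>.03)]; print(len(T),cv2.minAreaRect((T[:,:2]*1000).astype(np.float32)))
    for thr in(3,4,5):
        b=W[(c<.07**2)&(W[...,2]>thr/1e3)&(W[...,2]<.013)&(im[...,2]-im[...,0]<20)]; print(thr,len(b),cv2.minAreaRect((b[:,:2]*1000).astype(np.float32)),b.mean(0))
E
python3 fit.py
```

```text
n 230 axis rel TCP y,z mm 0.12076980425934636 9.349387971395117 yaw -10.962425190284309 pitch -0.6786165448762016 rms 0.0022987730643734628
side [ 20  92 239 346 463 355 198  68  26  50 113 196 217 163 108  39  10   5
   0   2   2]
175 ((508.707275390625, 240.96055603027344), (57.65782165527344, 62.56391906738281), 81.88235473632812)
3 813 ((512.7788696289062, 247.17613220214844), (109.63429260253906, 109.14584350585938), 53.44313430786133) [0.50743399 0.2469587  0.00645496]
4 765 ((516.9957275390625, 241.39923095703125), (69.00434112548828, 106.4631576538086), 82.91893768310547) [0.50731674 0.24719918 0.00663875]
5 665 ((508.94757080078125, 242.3990020751953), (69.00434112548828, 90.11915588378906), 82.91893768310547) [0.50750146 0.24791965 0.006954  ]
top [ 41  58  89 123 105 105 100  62  58  60  46  65  53  57  49  34  22   8
   8   7   3]
82 ((506.1335754394531, 240.6370391845703), (58.77629089355469, 62.49715042114258), 82.71400451660156)
3 367 ((509.8437805175781, 241.43115234375), (127.78738403320312, 131.20034790039062), 3.9312140941619873) [0.50273705 0.2395901  0.006814  ]
4 318 ((507.34002685546875, 244.20652770996094), (122.59961700439453, 109.98139190673828), 3.247837781906128) [0.50309769 0.2402748  0.00732137]
5 277 ((508.0216064453125, 249.81179809570312), (120.55477905273438, 98.91780090332031), 3.290889024734497) [0.50303164 0.23964481 0.00772476]
```

The held core is centred on the TCP to within 0.3 mm, with its axis about 10.5 mm above it. Cradle target: (508.5, 241.3), yaw -7.5°.

Call:
carry_out(commands=[{"delta_pos": [4, 20, 0], "delta_rot": [0, 0, 0], "grip": 0.3}, {"delta_pos": [10, 50, 0], "delta_rot": [0, 0, 0.01], "grip": 0.3}, {"delta_pos": [16, 84, 0], "delta_rot": [0, 0, 0.02], "grip": 0.3}, {"delta_pos": [22, 119, 0], "delta_rot": [0, 0, 0.03], "grip": 0.3}, {"delta_pos": [28, 154, 0], "delta_rot": [0, 0, 0.03], "grip": 0.3}])

```text
clock: 4.78
position: [0.4647, -0.0018, 0.1378]
tool_rot: [0.0, 0.997, -0.082, -0.001]
ft_force: [-0.1, -0.1, -2.5]
gripper_width: 0.0324
```

Call:
carry_out(commands=[{"delta_pos": [6, 35, 0], "delta_rot": [0, 0, 0.01], "grip": 0.3}, {"delta_pos": [12, 70, 0], "delta_rot": [0, 0, 0.02], "grip": 0.3}, {"delta_pos": [18, 105, 0], "delta_rot": [0, 0, 0.033], "grip": 0.3}, {"delta_pos": [24, 138, 0], "delta_rot": [0, 0, 0.033], "grip": 0.3}, {"delta_pos": [30, 170, 0], "delta_rot": [0, 0, 0.033], "grip": 0.3}])

```text
clock: 5.2
position: [0.4946, 0.1687, 0.1376]
tool_rot: [0.0, 0.998, -0.065, -0.001]
ft_force: [1.4, -0.7, -1.8]
gripper_width: 0.0327
```

Call:
carry_out(commands=[{"delta_pos": [5, 30, 0], "delta_rot": [0, 0, 0], "grip": 0.3}, {"delta_pos": [10, 55, 0], "delta_rot": [0, 0, 0], "grip": 0.3}, {"delta_pos": [14, 74, 0], "delta_rot": [0, 0, 0], "grip": 0.3}, {"delta_pos": [14, 74, 0], "delta_rot": [0, 0, 0], "grip": 0.3}, {"delta_pos": [14, 74, 0], "delta_rot": [0, 0, 0], "grip": 0.3}])

```text
clock: 5.62
position: [0.5084, 0.2419, 0.1374]
tool_rot: [0.0, 0.998, -0.064, -0.001]
ft_force: [-0.5, -0.4, -2.1]
gripper_width: 0.0329
```

Run:
```python
from h import *
for n in('top','side'): snap(n,n+'2')
s=r.sense();print(s['position'],s['tool_rot'],s['ft_force'],s['joint_pos'].round(2),s['clock'])
a=cv2.imread('pics/top2.png')[130:280,120:270];b=cv2.imread('pics/side2.png')[170:320,185:335]
cv2.imwrite('pics/c3.png',cv2.resize(np.hstack([a,b]),None,fx=2.6,fy=2.6,interpolation=2))
```

```text
[0.50873592 0.23955824 0.13770849] [ 8.67896125e-04  9.97858002e-01 -6.54064140e-02 -8.09737093e-04] [ 0.06805082 -0.15567139 -1.16517073] [-0.29  0.46 -0.33  1.82  0.19  0.9  -2.41] 5.7167
```

View pics/c3.png

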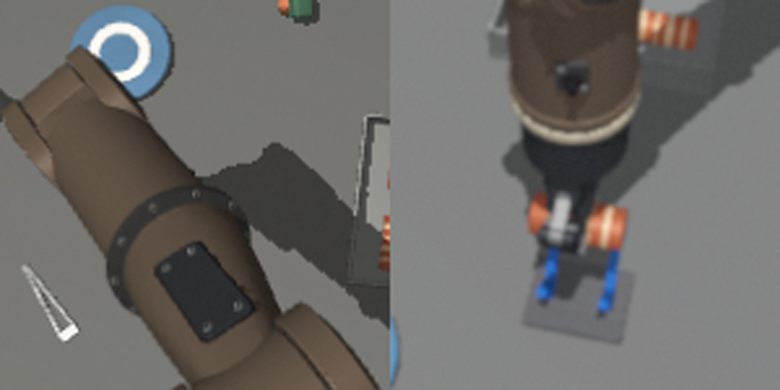

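The core hangs above the cradle, at about side pixel (258,255). The rests are visible below it near (250,277) and (265,275). I check the centring in the same picture.

```bash
sed -i '$d' held.py
cat > h2.py <<'E'
from held import held
held('side2','side',(232,240,282,272,.1,-7.5))
E
python3 h2.py
python3 - <<'E'
import numpy as np
d=np.array([np.cos(np.radians(-7.5)),np.sin(np.radians(-7.5))])
print(np.array([508.9,242.4])@d,np.array([508.7,241])@d)
from h import *
W=cloud('side',np.load('pics/side0.npz')['d']); c=(W[...,0]-.509)**2+(W[...,1]-.241)**2
T=W[(c<.075**2)&(W[...,2]>.03)]; s=T[:,:2]@d*1000
for q in(s[s<474],s[s>474]): print(len(q),np.percentile(q,[2,50,98]),q.mean())
E
```

```text
px [244 238] [265 276]
339 rect ((510.6722412109375, 263.2412109375), (74.51702117919922, 75.1751708984375), 85.3743896484375)
s mid 472.8498191604293 len 74.1482986960989
436 112 ymax/min 0.2623 0.2282 ztop [0.1444 0.1637]
448 107 ymax/min 0.2688 0.2295 ztop [0.1457 0.1652]
461 25 ymax/min 0.2691 0.2302 ztop [0.1467 0.183 ]
473 1 ymax/min 0.2984 0.2984 ztop [0.238 0.238]
486 15 ymax/min 0.299 0.2449 ztop [0.159  0.2353]
498 79 ymax/min 0.2537 0.2237 ztop [0.1487 0.1641]
tcp [0.50873592 0.23955824 0.13770849] s 473.1149891747267
472.9067409589916 472.89118865582486
86 [441.69539531 445.27349369 449.44549616] 445.3693910131095
89 [495.77471745 499.61186818 503.68434988] 499.4989909183395
```

Core middle 472.85 against rests' middle 472.4–472.9 along the groove: centred. Lowering.

Call:
carry_out(commands=[{"delta_pos": [0, 0, -20], "delta_rot": [0, 0, 0], "grip": 0.3}, {"delta_pos": [0, 0, -45], "delta_rot": [0, 0, 0], "grip": 0.3}, {"delta_pos": [0, 0, -65], "delta_rot": [0, 0, 0], "grip": 0.3}, {"delta_pos": [0, 0, -77], "delta_rot": [0, 0, 0], "grip": 0.3}, {"delta_pos": [0, 0, -82], "delta_rot": [0, 0, 0], "grip": 0.3}])

```text
clock: 6.13
position: [0.5082, 0.2389, 0.0548]
tool_rot: [0.001, 0.998, -0.066, -0.001]
ft_force: [0.7, 0.3, -1.7]
gripper_width: 0.0325
```

Call:
carry_out(commands=[{"delta_pos": [0, 0, -1], "delta_rot": [0, 0, 0], "grip": 0.3}, {"delta_pos": [0, 0, -2], "delta_rot": [0, 0, 0], "grip": 0.3}, {"delta_pos": [0, 0, -3], "delta_rot": [0, 0, 0], "grip": 0.3}, {"delta_pos": [0, 0, -4], "delta_rot": [0, 0, 0], "grip": 0.3}, {"delta_pos": [0, 0, -4], "delta_rot": [0, 0, 0], "grip": 0.3}])

```text
clock: 6.55
position: [0.5096, 0.2411, 0.0533]
tool_rot: [-0.0, 0.998, -0.065, 0.0]
ft_force: [-0.2, 0.2, -1.6]
gripper_width: 0.0326
```

Call:
carry_out(commands=[{"delta_pos": [0, 0, -0.5], "delta_rot": [0, 0, 0], "grip": 0.3}, {"delta_pos": [0, 0, -1], "delta_rot": [0, 0, 0], "grip": 0.3}, {"delta_pos": [0, 0, -1.5], "delta_rot": [0, 0, 0], "grip": 0.3}, {"delta_pos": [0, 0, -2], "delta_rot": [0, 0, 0], "grip": 0.3}, {"delta_pos": [0, 0, -2], "delta_rot": [0, 0, 0], "grip": 0.3}])

```text
clock: 6.97
position: [0.5091, 0.2408, 0.0506]
tool_rot: [0.0, 0.998, -0.065, -0.0]
ft_force: [0.1, -0.9, -2.2]
gripper_width: 0.0321
```

Call:
carry_out(commands=[{"delta_pos": [0, 0, -0.5], "delta_rot": [0, 0, 0], "grip": 0.3}, {"delta_pos": [0, 0, -1], "delta_rot": [0, 0, 0], "grip": 0.3}, {"delta_pos": [0, 0, -1.5], "delta_rot": [0, 0, 0], "grip": 0.3}, {"delta_pos": [0, 0, -1.5], "delta_rot": [0, 0, 0], "grip": 0.3}, {"delta_pos": [0, 0, -1.5], "delta_rot": [0, 0, 0], "grip": 0.3}])

```text
clock: 7.38
position: [0.5093, 0.2406, 0.0494]
tool_rot: [0.0, 0.998, -0.065, 0.0]
ft_force: [-1.5, -2.8, 3.2]
gripper_width: 0.0322
```

Contact is made. The sideways force (-2.8 N in y) means the +y wall is carrying more, so I ease 1 mm toward -y and press slightly.

Call:
carry_out(commands=[{"delta_pos": [0, -0.5, 0], "delta_rot": [0, 0, 0], "grip": 0.3}, {"delta_pos": [0, -1, 0], "delta_rot": [0, 0, 0], "grip": 0.3}, {"delta_pos": [0, -1, -0.5], "delta_rot": [0, 0, 0], "grip": 0.3}, {"delta_pos": [0, -1, -0.5], "delta_rot": [0, 0, 0], "grip": 0.3}, {"delta_pos": [0, -1, -0.5], "delta_rot": [0, 0, 0], "grip": 0.3}])

```text
clock: 7.8
position: [0.5093, 0.2405, 0.0493]
tool_rot: [-0.0, 0.998, -0.065, 0.0]
ft_force: [-2.0, 0.1, 7.6]
gripper_width: 0.0325
```

Seated: no lateral force, 7.6 N vertical. I ease the fingers open.

Call:
carry_out(commands=[{"delta_pos": [0, 0, 0], "delta_rot": [0, 0, 0], "grip": 0.38}, {"delta_pos": [0, 0, 0], "delta_rot": [0, 0, 0], "grip": 0.42}, {"delta_pos": [0, 0, 0], "delta_rot": [0, 0, 0], "grip": 0.46}, {"delta_pos": [0, 0, 0], "delta_rot": [0, 0, 0], "grip": 0.55}, {"delta_pos": [0, 0, 0], "delta_rot": [0, 0, 0], "grip": 0.65}], grip_force=20)

```text
clock: 8.22
position: [0.5092, 0.2398, 0.0486]
tool_rot: [0.0, 0.998, -0.065, -0.0]
ft_force: [0.0, -0.5, -0.4]
gripper_width: 0.0553
```

Call:
carry_out(commands=[{"delta_pos": [0, 0, 5], "delta_rot": [0, 0, 0], "grip": 0.65}, {"delta_pos": [0, 0, 15], "delta_rot": [0, 0, 0], "grip": 0.65}, {"delta_pos": [0, 0, 35], "delta_rot": [0, 0, 0], "grip": 0.65}, {"delta_pos": [0, 0, 65], "delta_rot": [0, 0, 0], "grip": 0.65}, {"delta_pos": [0, 0, 100], "delta_rot": [0, 0, 0], "grip": 0.65}])

```text
clock: 8.63
position: [0.5082, 0.2394, 0.1494]
tool_rot: [0.001, 0.998, -0.065, -0.001]
ft_force: [0.8, 1.0, 0.4]
gripper_width: 0.0554
```

Call:
carry_out(commands=[{"delta_pos": [-10, -30, 10], "delta_rot": [0, 0, 0], "grip": 0.65}, {"delta_pos": [-20, -65, 20], "delta_rot": [0, 0, 0], "grip": 0.65}, {"delta_pos": [-30, -100, 30], "delta_rot": [0, 0, 0], "grip": 0.65}, {"delta_pos": [-40, -135, 30], "delta_rot": [0, 0, 0], "grip": 0.65}, {"delta_pos": [-50, -165, 30], "delta_rot": [0, 0, 0], "grip": 0.65}])

```text
clock: 9.05
position: [0.459, 0.0728, 0.1803]
tool_rot: [0.0, 0.998, -0.065, 0.001]
ft_force: [0.9, -0.4, 0.4]
gripper_width: 0.0555
```

```bash
python3 - <<'E'
from h import *
for n in('top','side'): snap(n,n+'3')
a=cv2.imread('pics/top3.png')[140:290,120:270];b=cv2.imread('pics/side3.png')[170:320,185:335]
cv2.imwrite('pics/c4.png',cv2.resize(np.hstack([a,b]),None,fx=2.6,fy=2.6,interpolation=2))
E
sed -i 's/^held.*//' h2.py; echo "held('side3','side',(232,240,286,295,.03,-7.5))" >>h2.py; python3 h2.py
```

```text
px [264 240] [284 274]
511 rect ((509.8620910644531, 243.0411376953125), (33.64723205566406, 74.63225555419922), 82.37580871582031)
s mid 473.2674574413576 len 74.61145868416025
436 91 ymax/min 0.2639 0.2322 ztop [0.0551 0.0754]
449 87 ymax/min 0.2618 0.2284 ztop [0.0586 0.0753]
461 85 ymax/min 0.2605 0.228 ztop [0.0583 0.0758]
474 88 ymax/min 0.2587 0.227 ztop [0.0575 0.0757]
486 83 ymax/min 0.2573 0.2251 ztop [0.0614 0.0761]
499 77 ymax/min 0.2556 0.2234 ztop [0.0595 0.0765]
tcp [0.45774923 0.06939623 0.17954249] s 444.77510011373647
```

View pics/c4.png

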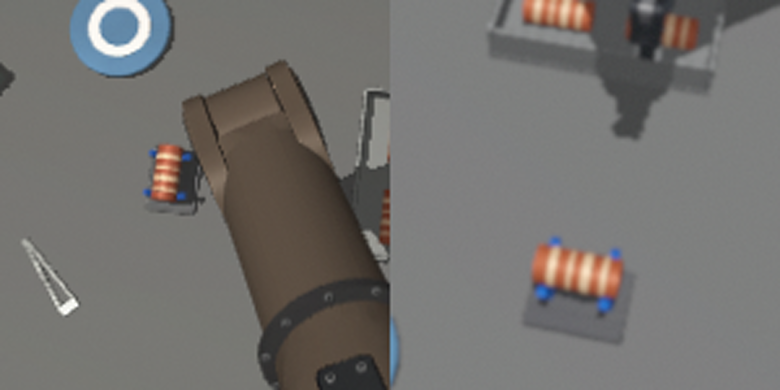

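The core lies level in the groove: side pixel (257,274), top height about 77 mm after removing the camera's height bias, yaw -7.6°, and under 1 mm off centre. Handing in.

```bash
python3 -c "
from rig import r
print(r.close_job())"
```

```text
the job is handed in; nothing more can be done
None
```

I handed the job in at about 9.2 s of the 53 s allowed. The loose core is lying lengthwise in the groove of the blue cradle.

**Finding it:** the first core I tried, the near-right one (x 437, y -158 mm), was the loose one. It lifted with about 2 N, and a picture showed it in the gripper with the other three still in the box. I never touched those three.

**Placing it:** I lowered the core until it touched the rests and moved it 1 mm to even out the sideways force. I let go once it was seated, with 7.6 N downward and almost no sideways force.

**Last checks:**
- **Level:** both ends of the core are at the same height to within about 1 mm. Its top is about 77 mm above the shelf, which matches the 60 mm seat height.
- **Direction:** it is turned -7.6°, against about -7.5° for the cradle.
- **Centring:** it is 0.4 to 0.9 mm off the middle of the rests along the groove, by the side camera.
- **Gripper:** it was open and clear of everything.

**Disagreements:** the two cameras differed by 2 to 3 mm on positions, so I used the side camera, which agreed with where the gripper held the core. The final centring was checked only with that camera. In the last pictures the arm hid part of the box, and I did not measure the other three cores again.

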